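# Half-open the cooling valve and hold the contact thermometer on the flow cell

## Task

Set the blue lever of the cell's cooling-water valve to half open (45 degrees, over the green middle mark), let go of it, and then take the green contact thermometer out of its stand and hold its sprung tip on the middle of the yellow dot on the cell's sloping top plate: square to the plate, pressed lightly so that the tip is pushed in about half way. Finish while still holding the thermometer there with nothing else carrying it, with the valve still half open. Never press hard on the cell, and leave the bottle, the beaker and the spanner where they are.

Things in the scene. Friction and masses are not known exactly. Their poses are not given: they have to be found in the camera images.
- rig: fixed rig: base plate 170 x 300 x 10 mm, origin under its middle, z up, x away from the robot at yaw 0, y left. Left half: flow cell (black-white-black sandwich 110 x 120 x 58 mm), tilted 20 degrees, top facing up and to the rig's -x, upper edge 113 mm over the bench, six nuts 6 mm high in rows 47 mm either side of mid-line. Right half: brass valve, blue lever, dial with red, green, blue marks
- valve_pivot (a point): point on the valve lever's vertical hinge axis at the lever's height (100 mm over the bench); axes parallel to the rig's
- lever_grip (a point): middle of the lever's blue sleeve, 85 mm out from valve_pivot. Sleeve 68 mm long, 16 mm wide, 12 mm high, centred 100 mm over the bench, with about 80 mm of free space below it. Its -x axis points outward along the lever, z up
- valve_lever (a joint): lever angle, rad: 0 = shut (points to the rig's -x, across the pipe, over the red mark), grows counter-clockwise from above, 0.785 = half open (green mark), 1.571 = open (points to the rig's -y, along the pipe, blue mark). Starts 0 to 0.35. Friction 0.25 N m (3 N at the sleeve): stays where left
- dot_centre (a point): centre of the yellow dot (20 mm across) on the face of the cell's sloping top plate; z axis points square out of the plate (20 degrees from vertical), y along the plate's level edge. The dot's place along y differs from run to run
- stand: fixed thermometer stand: grey foot 100 x 80 mm, column on its +x side, white bracket 80 x 56 mm, its top 120 mm over the bench, with an upright pocket 15 mm deep. Origin on the bench below the pocket's axis. The thermometer comes out straight up; its tip clears the bracket after 105 mm
- probe_grip (a point): gripping point on the thermometer's axis: green handle 24 x 18 mm (x, y), 90 mm long, lower 15 mm in the pocket; point 50 mm above the handle's lower end, 40 below its top, 155 over the bench at the start. z points up the handle, away from the tip; the un-pressed tip's face is 135 mm below this point. Stem 7 mm thick. About 0.1 kg
- tip_face (a point): centre of the face of the thermometer's copper tip, a disc 10 mm across; it moves up the axis as the tip is pushed in; z axis as for probe_grip
- probe_tip (a joint): how far the sprung tip is pushed in, m: 0 = out, 0.012 = all the way in; about 0.75 N starts it moving, 2.3 N holds it half way (0.006), 3.75 N pushes it fully in, after which it is rigid
- bottle: small amber bottle, 58 mm across, 98 mm high, origin under its middle; bystander
- beaker: glass beaker, 66 mm across, 80 mm high, origin under its middle; bystander
- spanner: steel spanner 150 mm long lying on the bench; bystander
There are look-alikes about, which are no part of the job. Of the things shaped like the stand, the grey one is meant.

How it is judged (in metres and radians):
On the way, in this order (a step that is already met when the one before it is completed fails the run):
1. the valve lever is set half open and let go, the thermometer still in its stand (value of joint valve_lever between 0.665 and 0.905 rad and contact force between the fingers and valve_lever below 0.05 N and z of tip_face in the frame of stand below 0.06 m), for 0.3 s.
2. the thermometer is lifted out of its stand (height (world z) of tip_face above 0.1 m and contact force between the fingers and probe above 1 N), for 0.1 s.
At the end, for the whole second after the job is handed in: For a further second: lever at 45 degrees within 7; the gripper holds the thermometer still, clear of its stand, tip centre within 8 mm of the dot's, axis within 7 degrees of square to the plate, tip pushed in 2 to 10 of its 12 mm, pressing the cell with 0.5 to 6 N (value of joint valve_lever between 0.665 and 0.905 rad and distance between tip_face and dot_centre below 0.008 m and angle between the z axis of probe_grip and the z axis of dot_centre, either way round below 0.13 rad and value of joint probe_tip between 0.002 and 0.01 m and contact force between probe and rig between 0.5 and 6 N and contact force between the fingers and probe above 1 N and contact force between probe and stand below 0.05 N and linear speed of probe below 0.02 m/s); the arm keeps its last pose, push and grip.
It fails at once if the thermometer is pressed on the rig with more than 12 N (contact force between probe and rig above 12 N).
It fails at once if the bottle is moved by more than 15 mm (distance of bottle from where it was at the start of the episode above 0.015 m).
It fails at once if the beaker is moved by more than 15 mm (distance of beaker from where it was at the start of the episode above 0.015 m).
It fails at once if the spanner is moved by more than 15 mm (distance of spanner from where it was at the start of the episode above 0.015 m).
It also fails if it takes over 58 s, if anything falls off the work surface, if the arm or the gripper's body presses on something with over 40 N, if the wrist force passes 120 N, or if a joint passes its speed limit or range.

## Robot

A 6-joint arm with a two-finger parallel gripper is mounted at the origin on the work surface. World frame = base frame: x ahead of the robot, y to its left, z up, the work surface at z = 0. Lengths are in m, angles in degrees, forces in N, time in s.
With the tool pointing down it reaches from about 0.375 to 0.975 m from the base axis. Payload 3.8 kg.
Tool frame: the origin (TCP) lies between the finger pads; the fingertips stand 11 mm ahead of it and the grasp point (between the pads) lies 8 mm behind it; y points along the fingers, z is the direction in which the jaws open and shut, and the axes are right-handed (so a half turn about y gives the same grasp; the last joint's range is limited). The gripper opens to 85 mm and grips with 20 to 120 N. Pads are 22 mm wide; open, the fingers measure 114 mm over their backs; the gripper's body (76 mm by 85 mm) begins 54 mm behind the grasp point. The pads swing forward as they close: fully open they stand 13 mm farther back than shut.
Start: joints at [-77.057, 15.12, 91.902, -0, 72.978, -2.114], TCP at [0.175, -0.652, 0.242] pointing down, gripper open.
Joint ranges: [-150.88, 150.88], [-54.13, 125.18], [17.81, 147.31], [-75.09, 255.09], [0, 152.58], [-146.25, 146.25]. Speed limits (degrees/s): [147.25, 147.25, 180, 180, 180, 180].

## Interface

Orientations are given as a 3x3 rotation matrix whose columns are the frame's x, y, z axes.
In Python, from station import bot, viewer, job_done gives the robot as it stands.
- The arm moves only by the shell command python3 -m jog 'ROWS'. ROWS is JSON, a list that holds one entry, the list of rows, each a list of 5 numbers: the finger opening in m, from 0 to 0.0854, then the shift along the tool's x, y, z in m, then the turn about the tool's y in degrees. A call has 1 to 20 rows; each row is the pose to reach, as a shift and turn from the pose measured when the call began, along the tool's axes at that moment; what a row does not reach only later rows make up. A row lasts 1/10 s, in which the tool goes at most 50 mm and 8.59 degrees, less where a joint would pass 70% of its speed; a pose out of reach is approached as far as the arm can. A call with a gripper value outside its range is refused whole. The fingers move at their own pace and stop on an object; the grip force is fixed at half the most. Time passes only in rows, so rows that repeat a pose let the fingers close. It gives the time, the measured TCP pose, the force and the opening at its end, in the units of the state.
- bot.read_state(): the state, without advancing time (a new reading comes with each control period).
- viewer.capture(name): name is "side" or "top" or "wrist"; returns the picture (400x640x3 uint8, red, green, blue); there is no depth.
- viewer.camera_info(name): a dict with "vertical_fov" (degrees; the focal length in pixels is half the picture's height over the tangent of half this angle, whatever the lens; pixels are square), "cx", "cy" (the principal point, pixels), "distortion" ([k1, k2, p1, p2, k3] as OpenCV has them; the pictures are not rectified), "world_from_camera" (4x4, takes a point from camera to world coordinates); the wrist camera has in their place "T_tool_cam" (4x4, takes a point from camera to tool coordinates, whose origin is the TCP and whose axes are the tool frame's). Camera axes: x right, y down, z forward; pixel columns grow to the right and rows downward; lengths in m; the calibration is good to about 2 mm. A picture is of the moment at which its call begins: read the wrist's pose just before it. camera_info takes no time and is no camera call.
- job_done(): hands the job in, once; it reports no verdict.
The state is a dict: "clock": time; "qpos": joint angles; "qvel": joint speeds; "tau": joint torques, N m; "tool_pos": TCP position; "eef_rot": TCP orientation; "ft_force": force on the tool from outside, world axes, zero at the start; "torque": the same for the moment, N m; "width": opening from 0.0 (shut) to 1.0 (fully open).
Only numpy, scipy, OpenCV 4.12 (cv2) and the standard library are available. Lean on these libraries where they do the work, as an engineer would, in place of code of your own. Each camera call takes 0.05 s, during which the arm holds its last target.

## Working session

There is one attempt and no reset: what is moved stays moved. The work goes in short steps, Python scripts to look and compute and a shell command to move; the robot and the scene stay as the last step left them, time stands still between calls to the robot, and variables do not carry over. Pictures are saved under pics/ and viewed, and the job is handed in when it is done.

```bash
ls; mkdir -p pics; python3 - <<'E'
from station import bot, viewer
import cv2, numpy as np
np.set_printoptions(precision=4,suppress=True)
s=bot.read_state()
for k in s: print(k,s[k])
for n in ["side","top","wrist"]:
    im=viewer.capture(n); cv2.imwrite(f"pics/{n}0.png",im[:,:,::-1]); print(n,viewer.camera_info(n))
E
```

```text
pics
clock 0.0
qpos [-77.057   15.1706  91.9813  -0.001   72.9791  -2.1138]
qvel [-0.1502  0.0274  0.0385 -0.0076 -0.0812  0.107 ]
tau [ -0.0021 -51.5115 -36.7315   0.0003   0.0129   0.    ]
tool_pos [ 0.1752 -0.6511  0.2409]
eef_rot [[-0.9657 -0.0005  0.2598]
 [-0.2598  0.0022 -0.9657]
 [-0.0001 -1.     -0.0023]]
ft_force [-0.4504 -0.3073  0.1525]
torque [ 0.0139 -0.0256 -0.0049]
width 0.9949020474768376
side {'vertical_fov': 55.36904080897829, 'cx': 317.9650603001378, 'cy': 201.34151499595416, 'distortion': array([-0.0914,  0.    ,  0.    ,  0.    ,  0.    ]), 'world_from_camera': array([[-0.7997, -0.4161,  0.4328, -0.0234],
       [-0.6004,  0.5569, -0.5739,  0.6353],
       [-0.0022, -0.7188, -0.6952,  0.8818],
       [ 0.    ,  0.    ,  0.    ,  1.    ]])}
top {'vertical_fov': 56.96761815871181, 'cx': 325.62311186869397, 'cy': 199.34414679559805, 'distortion': array([-0.0001,  0.    ,  0.    ,  0.    ,  0.    ]), 'world_from_camera': array([[-0.0751, -0.9719,  0.2232,  0.2092],
       [-0.9972,  0.0729, -0.0181,  0.0358],
       [ 0.0013, -0.2239, -0.9746,  1.2211],
       [ 0.    ,  0.    ,  0.    ,  1.    ]])}
wrist {'vertical_fov': 65.57915691497631, 'cx': 315.8037964527683, 'cy': 203.48802349142653, 'distortion': array([-0.0112,  0.    ,  0.    ,  0.    ,  0.    ]), 'T_tool_cam': array([[-0.0002,  0.9651,  0.2618, -0.0667],
       [-0.0004, -0.2618,  0.9651, -0.1316],
       [ 1.    ,  0.0001,  0.0005, -0.0009],
       [ 0.    ,  0.    ,  0.    ,  1.    ]])}
```

View pics/side0.png

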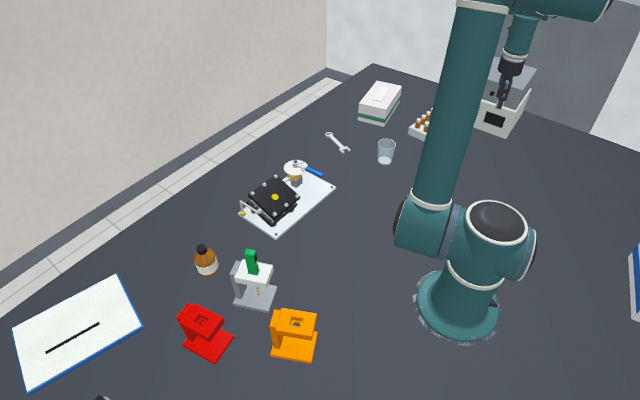

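View pics/top0.png

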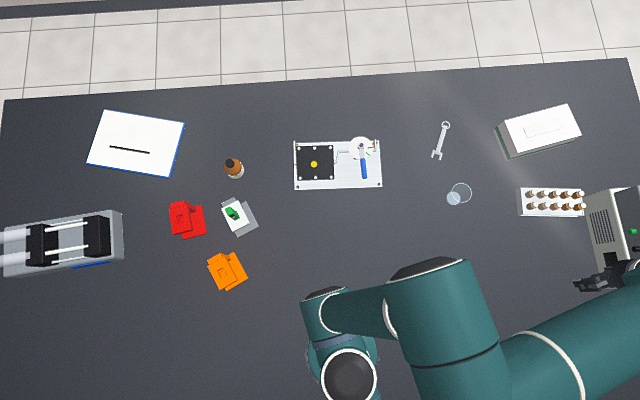

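View pics/wrist0.png

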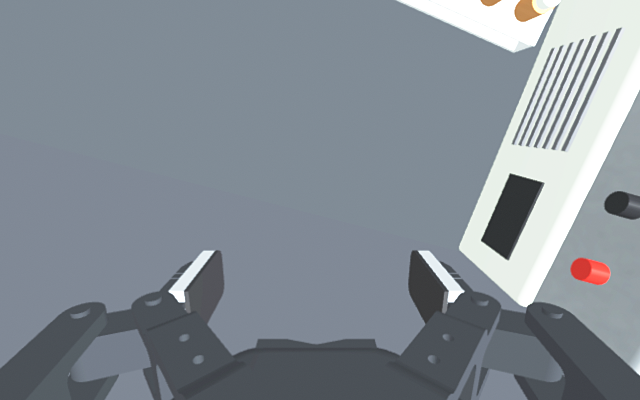

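```bash
cat > h.py <<'E'
from station import bot, viewer
import cv2, numpy as np
np.set_printoptions(precision=4,suppress=True)
def cam(n,st=None):
    ci=viewer.camera_info(n); f=200/np.tan(np.radians(ci["vertical_fov"]/2))
    K=np.array([[f,0,ci["cx"]],[0,f,ci["cy"]],[0,0,1]]); D=np.array(ci["distortion"],float)
    if n=="wrist":
        T=np.eye(4);T[:3,:3]=st["eef_rot"];T[:3,3]=st["tool_pos"];T=T@ci["T_tool_cam"]
    else: T=ci["world_from_camera"]
    return K,D,np.array(T)
def ray(c,uv):
    K,D,T=c; p=cv2.undistortPoints(np.array(uv,float).reshape(-1,1,2),K,D).reshape(-1,2)
    d=np.c_[p,np.ones(len(p))]@T[:3,:3].T
    return T[:3,3],d/np.linalg.norm(d,axis=1)[:,None]
def onz(c,uv,z):
    o,d=ray(c,uv); return o+d*((z-o[2])/d[:,2])[:,None]
def tri(rs):
    A=0;b=0
    for o,d in rs:
        d=d[0];P=np.eye(3)-np.outer(d,d);A=A+P;b=b+P@o
    x=np.linalg.solve(A,b); return x,[np.linalg.norm((np.eye(3)-np.outer(d[0],d[0]))@(x-o)) for o,d in rs]
def proj(c,X):
    K,D,T=c;R=T[:3,:3].T; 
    return cv2.projectPoints(np.array(X,float).reshape(-1,1,3),cv2.Rodrigues(R)[0],-R@T[:3,3],K,D)[0].reshape(-1,2)
def blobs(im,lo,hi,amin=15):
    h=cv2.cvtColor(im,cv2.COLOR_RGB2HSV); m=cv2.inRange(h,np.array(lo),np.array(hi))
    n,l,s,c=cv2.connectedComponentsWithStats(m)
    return [(s[i],c[i],l==i) for i in range(1,n) if s[i][4]>=amin]
def crop(im,x,y,w,h,k,name):
    cv2.imwrite(name,cv2.resize(im[y:y+h,x:x+w,::-1],None,fx=k,fy=k,interpolation=cv2.INTER_CUBIC))
E
python3 - <<'E'
from h import *
t=cv2.imread("pics/top0.png")[:,:,::-1];s=cv2.imread("pics/side0.png")[:,:,::-1]
crop(t,280,125,115,75,6.9,"pics/t_rig.png"); crop(s,225,150,120,90,6.6,"pics/s_rig.png")
crop(t,155,150,110,80,7,"pics/t_st.png"); crop(s,170,230,160,135,4.4,"pics/s_st.png")
for nm,im in(("top",t),("side",s)):
  for c,lo,hi in (("yel",(22,150,120),(34,255,255)),("green",(55,150,60),(80,255,255)),("blue",(105,150,80),(120,255,255)),("red",(0,170,100),(5,255,255))):
    for a,b,_ in blobs(im,lo,hi,6): print(nm,c,a,b)
E
```

```text
top yel [311 161   6   6  32] [313.5 163.5]
top green [225 207  14  12  71] [231.0845 211.7183]
top green [627 229  10   5  43] [631.5814 231.0465]
top blue [ 85 123 101  55 202] [147.4257 161.3663]
top blue [361 158   6  20  81] [363.3951 167.9259]
top blue [ 67 261  47   8 113] [ 89.6814 264.1504]
top red [ 169  200   38   39 1038] [186.7707 219.5106]
side yel [288 175  13   6  35] [293.8571 176.8571]
side yel [271 194   8   6  37] [274.6216 196.4595]
side yel [241 212   4   3   9] [242.6667 213.3333]
side green [244 249  14  26 239] [250.795  261.0879]
side blue [305 167  19  11  84] [314.5238 171.869 ]
side blue [632 244   8  69 319] [636.558  275.8966]
side blue [ 24 273 121 123 574] [ 89.9425 352.1916]
side blue [ 11 328   2   8   8] [ 11.5 331.5]
side blue [ 13 337   2   8   8] [ 13.5 340.5]
side blue [ 15 346   2   8   8] [ 15.5 349.5]
side blue [ 19 363   4  16  18] [ 20.5    370.2222]
side red [ 177  303   57   61 2069] [203.6317 332.015 ]
```

View pics/t_rig.png

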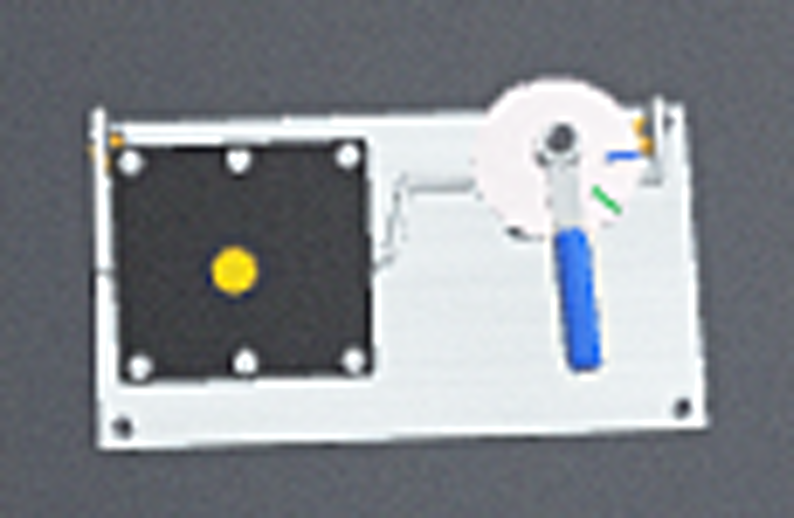

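View pics/s_rig.png

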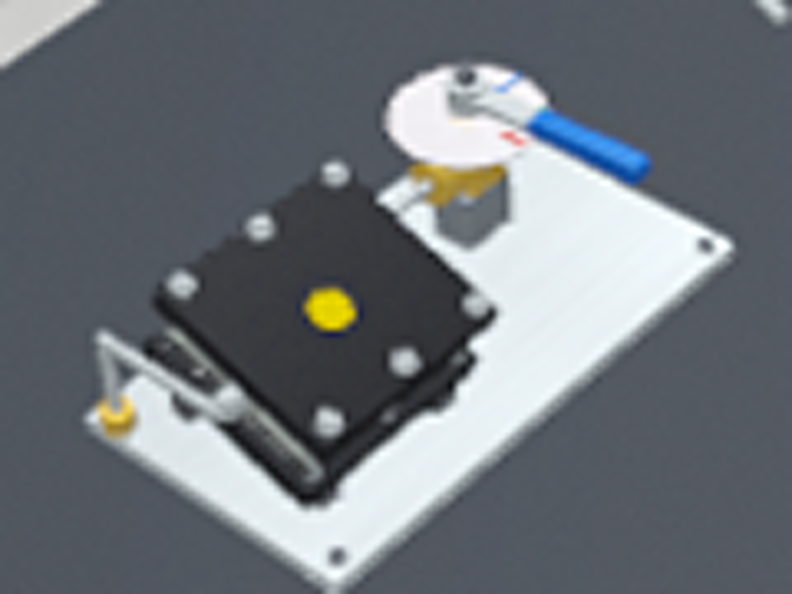

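View pics/t_st.png

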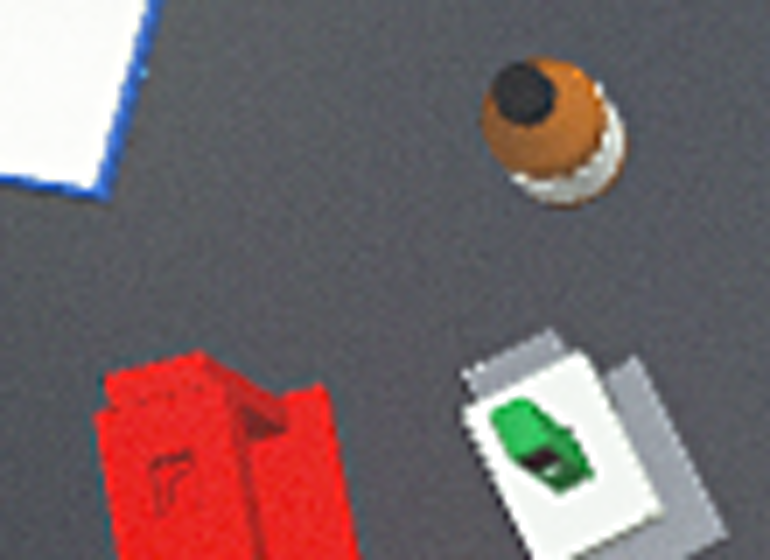

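View pics/s_st.png

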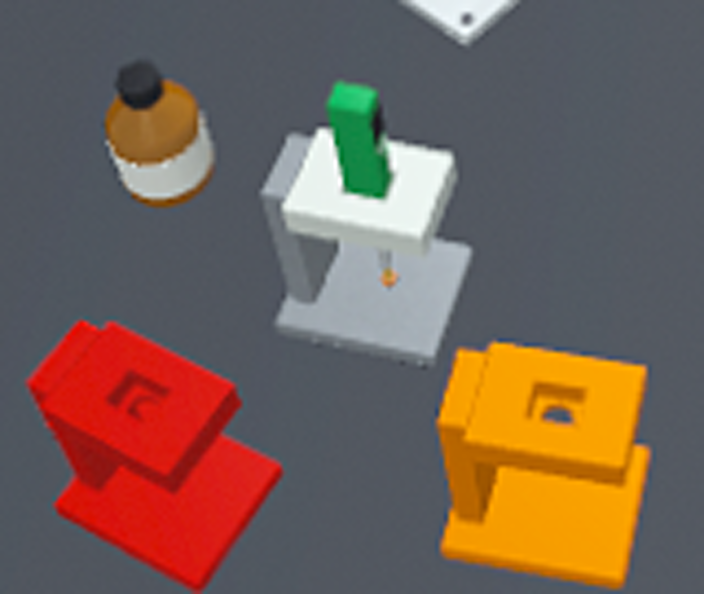

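```bash
python3 - <<'E'
from h import *
T=cam("top");S=cam("side")
def tc(x,y): return [(x+.5)/6.9-.5+280,(y+.5)/6.9-.5+125]
def sc(x,y): return [(x+.5)/6.6-.5+225,(y+.5)/6.6-.5+150]
A=onz(T,[tc(102,446),tc(706,428),tc(683,105),tc(97,118)],.01)
print("corners top",A); print(np.linalg.norm(A-np.roll(A,-1,0),axis=1), A.mean(0))
B=onz(S,[sc(337,590),sc(735,245)],.01); print("side corners",B,np.linalg.norm(B[0]-B[1]))
for n,a,b in(("dot",tc(234,271),sc(331,309)),("pivot",tc(562,137),sc(466,76)),("sleeve",tc(577,300),sc(590,146))):
    print(n,tri([ray(T,[a]),ray(S,[b])]))
print("sleeve z.1",onz(T,[tc(577,300)],.1),onz(S,[sc(590,146)],.1))
print("pivot z.1",onz(T,[tc(562,137)],.105),onz(S,[sc(466,76)],.105))
# stand
def t2(x,y): return [(x+.5)/7-.5+155,(y+.5)/7-.5+150]
def s2(x,y): return [(x+.5)/4.4-.5+170,(y+.5)/4.4-.5+230]
print("probe top",tri([ray(T,[t2(519,417)]),ray(S,[s2(354,93)])]))
b=onz(T,[t2(465,407),t2(582,352),t2(662,513)],.12);print("bracket top",b,np.linalg.norm(b-np.roll(b,-1,0),axis=1))
b=onz(S,[s2(320,128),s2(455,154),s2(427,241),s2(284,208)],.12);print("bracket side",b,np.linalg.norm(b-np.roll(b,-1,0),axis=1))
print("bottle",onz(T,[t2(565,165)],.0),tri([ray(T,[t2(524,92)]),ray(S,[s2(140,85)])]))
E
```

```text
corners top [[ 0.5297  0.1164  0.01  ]
 [ 0.5166 -0.1808  0.01  ]
 [ 0.6861 -0.1877  0.01  ]
 [ 0.7013  0.1093  0.01  ]]
[0.2975 0.1697 0.2973 0.1717] [ 0.6084 -0.0357  0.01  ]
side corners [[ 0.5235  0.1209  0.01  ]
 [ 0.5133 -0.1789  0.01  ]] 0.3000171511356078
dot (array([0.5868, 0.0445, 0.0919]), [np.float64(0.0007412722256014696), np.float64(0.0007412722256014185)])
pivot (array([ 0.6356, -0.1126,  0.1057]), [np.float64(0.0012769432090990373), np.float64(0.0012769432090991703)])
sleeve (array([ 0.5581, -0.1128,  0.0986]), [np.float64(0.0013721120993112014), np.float64(0.0013721120993112374)])
sleeve z.1 [[ 0.5589 -0.112   0.1   ]] [[ 0.5557 -0.1118  0.1   ]]
pivot z.1 [[ 0.6371 -0.1122  0.105 ]] [[ 0.6348 -0.1136  0.105 ]]
probe top (array([0.4345, 0.2922, 0.1934]), [np.float64(0.0024298557501167503), np.float64(0.0024298557501168595)])
bracket top [[0.4591 0.3353 0.12  ]
 [0.4799 0.284  0.12  ]
 [0.406  0.2511 0.12  ]] [0.0554 0.0809 0.0995]
bracket side [[0.4784 0.2847 0.12  ]
 [0.4049 0.2519 0.12  ]
 [0.3786 0.3042 0.12  ]
 [0.4553 0.3359 0.12  ]] [0.0805 0.0585 0.083  0.0561]
bottle [[0.6048 0.3173 0.    ]] (array([0.6116, 0.3143, 0.0885]), [np.float64(0.001217018331135908), np.float64(0.0012170183311357922)])
```

```bash
python3 -m jog '[[[0.085,-0.04,0,-0.033,1],[0.085,-0.08,0,-0.066,2],[0.085,-0.12,0,-0.099,3],[0.085,-0.16,0,-0.132,4],[0.085,-0.2,0,-0.165,6],[0.085,-0.24,0,-0.198,8],[0.085,-0.28,0,-0.231,10],[0.085,-0.32,0,-0.264,12],[0.085,-0.36,0,-0.297,13],[0.085,-0.4,0,-0.33,14],[0.085,-0.44,0,-0.363,15],[0.085,-0.48,0,-0.396,15],[0.085,-0.5,0,-0.412,15],[0.085,-0.508,0,-0.42,15],[0.085,-0.509,0,-0.421,15],[0.085,-0.509,0,-0.421,15]]]'
python3 - <<'E'
from h import *
s=bot.read_state(); im=viewer.capture("wrist"); cv2.imwrite("pics/w1.png",im[:,:,::-1])
print(s["clock"],s["tool_pos"],s["eef_rot"],s["ft_force"])
c=cam("wrist",s)
for a,b,_ in blobs(im,(105,150,80),(120,255,255),100): print(a,b,onz(c,[b],.106))
print(proj(c,[[.5868,.0445,.0919],[.636,-.1126,.105],[.557,-.1125,.1]]))
E
```

```text
clock: 1.75
tool_pos: [0.5567, -0.1129, 0.2416]
eef_rot: [[-1.0, -0.002, 0.001], [-0.001, 0.001, -1.0], [0.002, -1.0, -0.001]]
ft_force: [-0.2, -0.7, 0.1]
width: 0.996
1.75 [ 0.5567 -0.1129  0.2416] [[-1.     -0.0017  0.0015]
 [-0.0015  0.0013 -1.    ]
 [ 0.0017 -1.     -0.0013]] [-0.2417 -0.709   0.0532]
[ 306  156   18   73 1207] [314.425  192.5178] [[ 0.5606 -0.1107  0.106 ]]
[[143.6667 160.5368]
 [316.8404 102.9837]
 [316.4928 194.8271]]
```

View pics/w1.png

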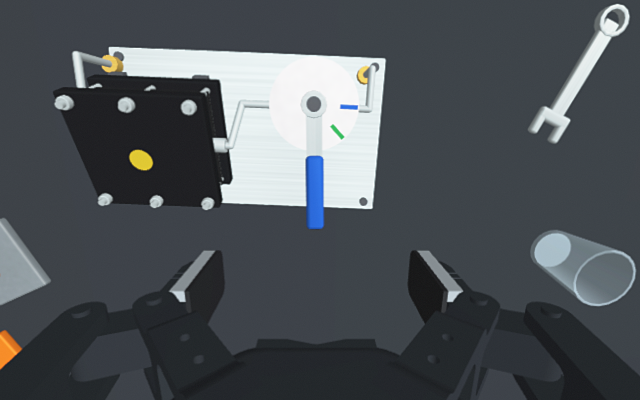

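```bash
python3 - <<'E'
from h import *
s=bot.read_state(); c=cam("wrist",s)
print(onz(c,[[314.5,156],[315.5,229]],.106),onz(c,[[314.2,103.5]]*3,.105),onz(c,[[314.2,103.5]],.115))
print(onz(c,[[109,48],[385,58],[373,209]],.01), onz(c,[[141,160]],.0925))
T=cam("top");S=cam("side");w=ray(c,[[141,160]])
print(tri([w,ray(T,[[313.55,163.85]]),ray(S,[[274.7,196.4]])]))
print(tri([ray(c,[[314.2,103.5]]),ray(T,[[361,144.4]]),ray(S,[[295.2,161.1]])]))
E
```

```text
[[ 0.5925 -0.1113  0.106 ]
 [ 0.5262 -0.1122  0.106 ]] [[ 0.6355 -0.1111  0.105 ]
 [ 0.6355 -0.1111  0.105 ]
 [ 0.6355 -0.1111  0.105 ]] [[ 0.635  -0.1111  0.115 ]]
[[ 0.6972  0.11    0.01  ]
 [ 0.6868 -0.1869  0.01  ]
 [ 0.5173 -0.1821  0.01  ]] [[0.5874 0.046  0.0925]]
(array([0.5868, 0.045 , 0.0926]), [np.float64(0.0010210188074503996), np.float64(0.000501102471735658), np.float64(0.0011452543973629215)])
(array([ 0.6352, -0.1118,  0.1065]), [np.float64(0.0007490547228163274), np.float64(0.0012825258766466065), np.float64(0.001612373635985993)])
```

```bash
python3 -m jog '[[[0.085,-0.002,0.04,-0.001,0],[0.085,-0.002,0.08,-0.001,0],[0.085,-0.002,0.12,-0.001,0],[0.085,-0.002,0.145,-0.001,0],[0.06,-0.002,0.149,-0.001,0],[0.04,-0.002,0.149,-0.001,0],[0.024,-0.002,0.149,-0.001,0],[0.024,-0.002,0.149,-0.001,0],[0.024,-0.002,0.149,-0.001,0],[0.024,-0.002,0.149,-0.001,0],[0.024,-0.002,0.149,-0.001,0]]]'
python3 - <<'E'
from h import *
im=viewer.capture("wrist"); cv2.imwrite("pics/w2.png",im[:,:,::-1])
E
```

```text
clock: 2.9
tool_pos: [0.5587, -0.1123, 0.0933]
eef_rot: [[-1.0, -0.0, 0.001], [-0.001, 0.001, -1.0], [0.0, -1.0, -0.001]]
ft_force: [-0.5, 0.3, -0.0]
width: 0.284
```

View pics/w2.png

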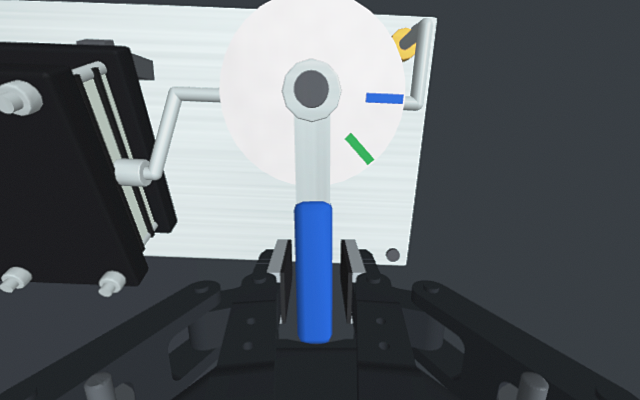

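The wrist view shows the blue sleeve (u 313, v 202–343) between the fingers, which are at u 285 and 345. Next I swing it along the arc and let go.

```bash
python3 -m jog '[[[0.024,0,0,0.007,-5],[0.024,-0.001,0,0.014,-10],[0.024,-0.003,0,0.020,-15],[0.024,-0.005,0,0.027,-20],[0.024,-0.007,0,0.033,-25],[0.024,-0.011,0,0.040,-30],[0.024,-0.014,0,0.045,-35],[0.024,-0.018,0,0.051,-40],[0.024,-0.023,0,0.056,-45],[0.024,-0.023,0,0.056,-45],[0.024,-0.023,0,0.056,-45],[0.085,-0.023,0,0.056,-45],[0.085,-0.023,0,0.056,-45],[0.085,-0.023,0,0.056,-45],[0.085,-0.023,0,0.056,-45],[0.085,-0.023,-0.04,0.056,-45],[0.085,-0.023,-0.09,0.056,-45],[0.085,-0.023,-0.13,0.056,-45],[0.085,-0.023,-0.15,0.056,-45],[0.085,-0.023,-0.15,0.056,-45]]]'
python3 - <<'E'
from h import *
s=bot.read_state();im=viewer.capture("wrist"); cv2.imwrite("pics/w3.png",im[:,:,::-1]);c=cam("wrist",s)
t=viewer.capture("top"); crop(t,280,125,115,75,6.9,"pics/t3.png")
for a,b,m in blobs(im,(105,150,80),(120,255,255),100):
    ys,xs=np.nonzero(m); P=onz(c,np.c_[xs,ys],.106)[:,:2]; q=P-P.mean(0); v=np.linalg.svd(q,full_matrices=False)[2][0]; print(a,b,P.mean(0),v,np.degrees(np.arctan2(v[1],v[0])))
    d=np.array([0.6355,-.1112])-P.mean(0); print(np.degrees(np.arctan2(d[1],d[0])),np.linalg.norm(d))
E
```

```text
clock: 4.95
tool_pos: [0.5843, -0.1692, 0.2483]
eef_rot: [[-0.707, 0.008, 0.707], [-0.707, -0.002, -0.707], [-0.004, -1.0, 0.007]]
ft_force: [0.1, 0.7, -0.4]
width: 0.993
[ 299  157   18   72 1166] [307.7684 192.9485] [ 0.5816 -0.1625] [-0.7056 -0.7086] -134.87826539502336
43.554368194464494 0.07440025291345065
```

View pics/w3.png

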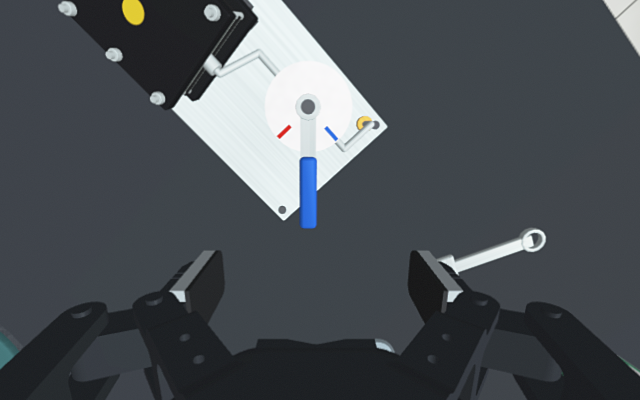

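View pics/t3.png

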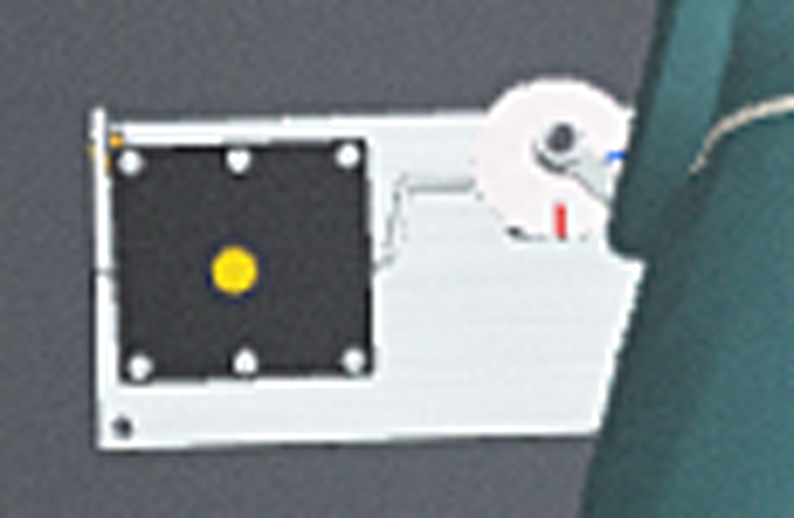

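Lever is at about 45–47° in the rig frame. It lies between the red mark (285,131) and the blue mark (331,133) and hides the green one. Next I go above the grey stand.

```bash
python3 -m jog '[[[0.085,-0.01,-0.01,-0.02,2],[0.085,-0.03,-0.02,-0.06,4],[0.085,-0.052,-0.03,-0.102,6],[0.085,-0.074,-0.042,-0.146,8],[0.085,-0.096,-0.042,-0.189,10],[0.085,-0.118,-0.042,-0.232,12],[0.085,-0.14,-0.042,-0.276,14],[0.085,-0.162,-0.042,-0.319,16],[0.085,-0.184,-0.042,-0.362,18],[0.085,-0.206,-0.042,-0.405,20],[0.085,-0.216,-0.042,-0.425,21],[0.085,-0.22,-0.042,-0.433,21],[0.085,-0.22,-0.042,-0.433,21],[0.085,-0.22,-0.042,-0.433,21]]]'
python3 - <<'E'
from h import *
s=bot.read_state();im=viewer.capture("wrist"); cv2.imwrite("pics/w4.png",im[:,:,::-1]);c=cam("wrist",s)
print(s["qpos"],s["tool_pos"])
for a,b,m in blobs(im,(50,100,50),(85,255,255),100): print(a,b)
print(proj(c,[[.433,.293,.195],[.433,.293,.12]]))
E
```

```text
clock: 6.45
tool_pos: [0.4308, 0.2921, 0.2842]
eef_rot: [[-0.913, -0.002, 0.407], [-0.407, -0.001, -0.913], [0.002, -1.0, 0.0]]
ft_force: [1.2, -0.2, -0.1]
width: 0.993
[ 31.3918  -3.0787 107.4737   0.0108  75.7238  97.371 ] [0.4308 0.2921 0.2842]
[302 173  24  48 998] [313.7204 197.5862]
[[316.8374 209.1325]
 [316.5557 187.457 ]]
```

View pics/w4.png

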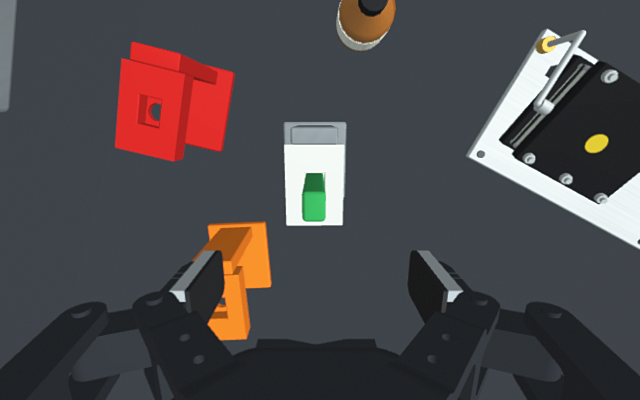

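```bash
python3 - <<'E'
from h import *
s=bot.read_state();im=cv2.imread("pics/w4.png")[:,:,::-1];c=cam("wrist",s)
crop(im,270,110,90,130,4.6,"pics/w4c.png")
print(im[170:226:2,314])
E
```

```text
[[246 251 248]
 [234 240 238]
 [ 23 100  46]
 [ 34 107  56]
 [ 34 107  57]
 [ 35 108  59]
 [ 35 108  59]
 [ 35 109  59]
 [ 36 109  59]
 [ 37 108  59]
 [ 37 107  58]
 [ 55 170  91]
 [ 60 188 100]
 [ 63 194 103]
 [ 65 195 104]
 [ 63 194 103]
 [ 63 195 103]
 [ 64 195 103]
 [ 63 195 103]
 [ 63 195 103]
 [ 62 194 104]
 [ 63 194 103]
 [ 62 194 102]
 [ 62 194 102]
 [ 63 193 102]
 [ 50 167  85]
 [255 255 255]
 [255 255 255]]
```

View pics/w4c.png

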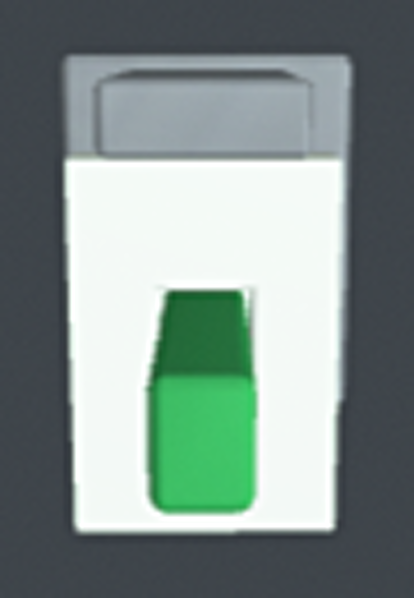

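```bash
python3 - <<'E'
from h import *
s=bot.read_state();c=cam("wrist",s)
R=np.array(s["eef_rot"]);p=np.array(s["tool_pos"])
X=onz(c,[[313.9,206.3]],.195)[0]; print(X, R.T@(X-p))
b=onz(c,[[283.7,144.0],[346.5,144],[286,225],[343.5,225]],.12);print(b,b.mean(0))
E
```

```text
[0.4343 0.2957 0.195 ] [-0.0047  0.0896 -0.0021]
[[0.4589 0.338  0.12  ]
 [0.4829 0.2841 0.12  ]
 [0.3855 0.3052 0.12  ]
 [0.409  0.2523 0.12  ]] [0.4341 0.2949 0.12  ]
```

```bash
python3 -m jog '[[[0.085,-0.005,0.01,-0.002,0],[0.085,-0.005,0.05,-0.002,0],[0.085,-0.005,0.09,-0.002,0],[0.085,-0.005,0.12,-0.002,0],[0.085,-0.005,0.134,-0.002,0],[0.085,-0.005,0.137,-0.002,0],[0.05,-0.005,0.137,-0.002,0],[0.03,-0.005,0.137,-0.002,0],[0.01,-0.005,0.137,-0.002,0],[0.01,-0.005,0.137,-0.002,0],[0.01,-0.005,0.137,-0.002,0],[0.01,-0.005,0.137,-0.002,0],[0.01,-0.005,0.137,-0.002,0]]]'
python3 - <<'E'
from h import *
im=viewer.capture("wrist"); cv2.imwrite("pics/w5.png",im[:,:,::-1])
E
```

```text
clock: 7.8
tool_pos: [0.4354, 0.2962, 0.1488]
eef_rot: [[-0.914, 0.0, 0.406], [-0.406, 0.001, -0.914], [-0.001, -1.0, -0.0]]
ft_force: [-0.6, -1.3, 5.7]
width: 0.202
```

View pics/w5.png

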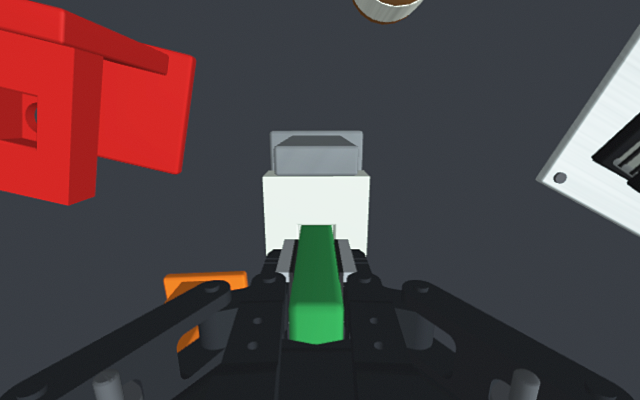

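```bash
python3 -m jog '[[[0.01,0,-0.01,0,0],[0.01,0,-0.03,0,0],[0.01,0,-0.05,0,0],[0.01,0,-0.07,0,0],[0.01,0,-0.085,0,0],[0.01,0,-0.092,0,0],[0.01,0,-0.092,0,0],[0.01,0,-0.092,0,0],[0.01,0,-0.092,0,0]]]'
python3 - <<'E'
from h import *
s=viewer.capture("side"); crop(s,170,180,150,140,4.2,"pics/s6.png")
im=viewer.capture("wrist"); cv2.imwrite("pics/w6.png",im[:,:,::-1])
E
```

```text
clock: 8.75
tool_pos: [0.4346, 0.2957, 0.2395]
eef_rot: [[-0.914, -0.002, 0.406], [-0.406, -0.001, -0.914], [0.002, -1.0, 0.0]]
ft_force: [0.1, 0.2, -1.4]
width: 0.202
```

View pics/s6.png

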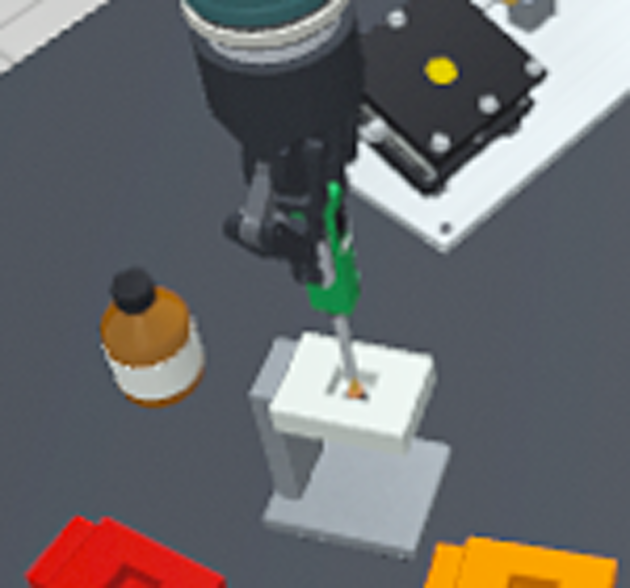

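View pics/w6.png

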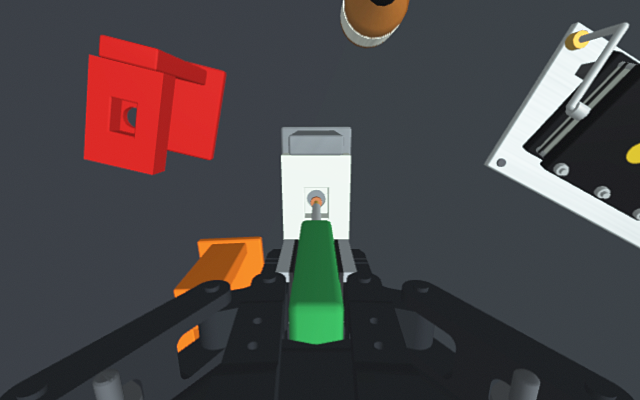

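The tip (358,388 in the side crop) is inside the pocket mouth. I'll move the grip toward stand -x so that the pocket wall holds the tip back and the handle pivots between the pads.

```bash
python3 -m jog '[[[0.01,0.003,0,0,0],[0.01,0.006,0,0,0],[0.01,0.009,0,0,0],[0.01,0.012,0,0,0],[0.01,0.015,0,0,0],[0.01,0.018,0,0,0],[0.01,0.021,0,0,0],[0.01,0.024,0.001,0,0],[0.01,0.024,0.001,0,0]]]'
python3 - <<'E'
from h import *
s=viewer.capture("side"); crop(s,170,180,150,140,4.2,"pics/s7.png")
im=viewer.capture("wrist"); cv2.imwrite("pics/w7.png",im[:,:,::-1])
E
```

```text
clock: 9.75
tool_pos: [0.4129, 0.2861, 0.2391]
eef_rot: [[-0.914, -0.0, 0.406], [-0.406, 0.0, -0.914], [0.0, -1.0, -0.0]]
ft_force: [4.6, 2.3, 1.4]
width: 0.199
```

View pics/s7.png

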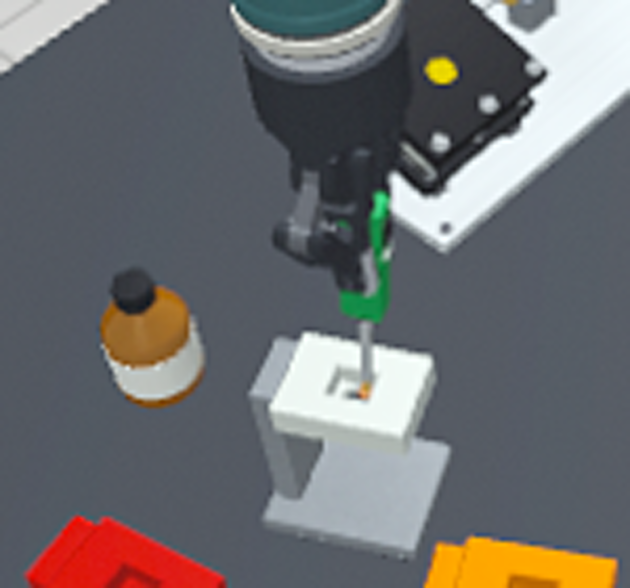

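View pics/w7.png

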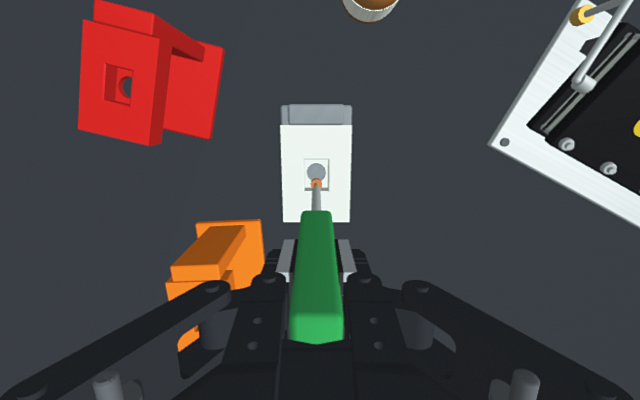

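Pivoting works at only 5 N: the stem now leans and the tip sits against the -x wall at (315,184). Continuing.

```bash
python3 -m jog '[[[0.01,0.003,0,0,0],[0.01,0.006,0.001,0,0],[0.01,0.009,0.001,0,0],[0.01,0.012,0.002,0,0],[0.01,0.015,0.002,0,0],[0.01,0.018,0.003,0,0],[0.01,0.021,0.003,0,0],[0.01,0.024,0.004,0,0],[0.01,0.027,0.005,0,0],[0.01,0.030,0.005,0,0],[0.01,0.030,0.005,0,0],[0.01,0.030,0.005,0,0]]]'
python3 - <<'E'
from h import *
s=viewer.capture("side"); cv2.imwrite("pics/s8f.png",s[:,:,::-1]); crop(s,170,180,150,140,4.2,"pics/s8.png")
im=viewer.capture("wrist"); cv2.imwrite("pics/w8.png",im[:,:,::-1]); crop(im,260,90,120,120,5,"pics/w8c.png")
E
```

```text
clock: 11.05
tool_pos: [0.385, 0.2737, 0.2336]
eef_rot: [[-0.914, -0.002, 0.406], [-0.406, -0.001, -0.914], [0.002, -1.0, -0.0]]
ft_force: [3.6, 2.0, -0.4]
width: 0.206
```

View pics/s8.png

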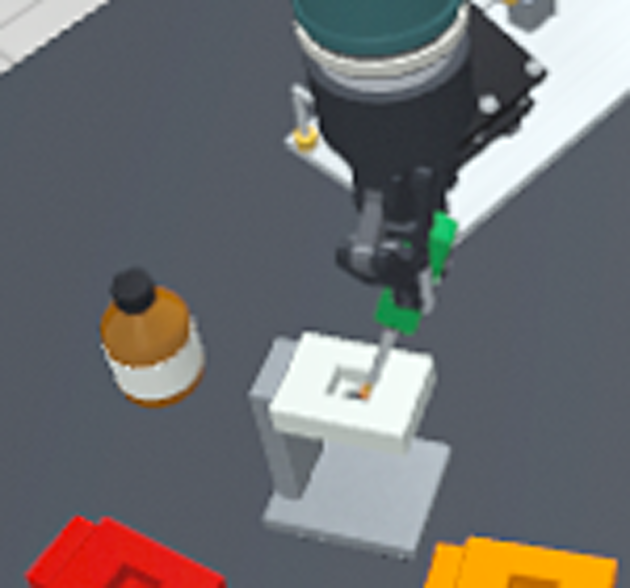

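View pics/w8c.png

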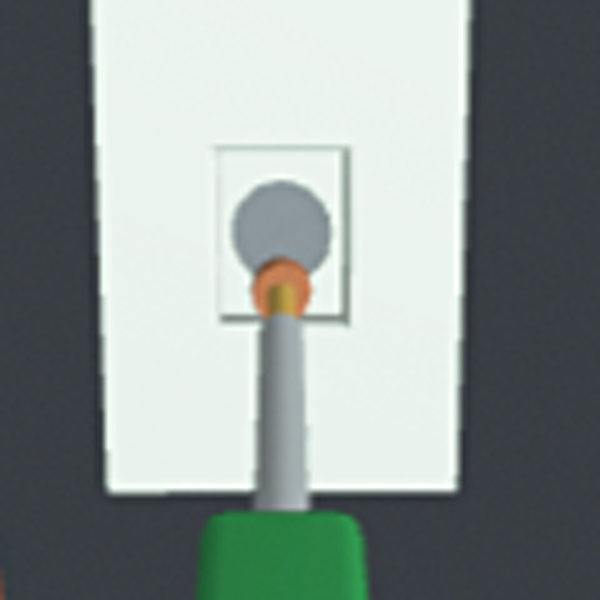

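```bash
cat >> h.py <<'E'
def tipfit(uv,g=(0,-.0062),L=.135):
    # wrist pixel of tip-> intersect ray (tool xy plane) with circle radius L about g
    ci=viewer.camera_info("wrist"); st=dict(eef_rot=np.eye(3),tool_pos=np.zeros(3))
    o,d=ray(cam("wrist",st),[uv]); d=d[0]
    o2=o[:2]-np.array(g); d2=d[:2]
    r=np.roots([d2@d2,2*o2@d2,o2@o2-L*L]); t=r.real.max()
    X=o+t*d; v=X[:2]-np.array(g); return X,np.degrees(np.arctan2(-v[0],v[1]))
E
python3 - <<'E'
from h import *
for n in (6,7,8):
    im=cv2.imread(f"pics/w{n}.png")[:,:,::-1]
    for a,b,m in blobs(im[:210,280:350],(4,90,60),(19,255,255),8): print(n,a,b+[280,0],tipfit(b+[280,0]))
print(tipfit([316,147.5]))
E
```

```text
6 [65  0  5 23 89] [347.3146   8.8427] (array([-0.1226,  0.0504,  0.0157]), np.float64(65.20593321771743))
6 [ 31 197  11   9  62] [315.8548 200.5484] (array([ 0.0012,  0.1288, -0.0006]), np.float64(-0.5023220054288333))
7 [63  4  7 12 14] [345.7143   9.5   ] (array([-0.1224,  0.0508,  0.0149]), np.float64(65.0188035692242))
7 [ 31 179  11   9  64] [315.9219 182.5312] (array([-0.0149,  0.128 , -0.0006]), np.float64(6.32449962667101))
8 [ 31 142  11  11  79] [315.8228 146.519 ] (array([-0.0457,  0.1208, -0.0007]), np.float64(19.79779233394008))
(array([-0.0449,  0.1211, -0.0005]), np.float64(19.435873720452616))
```

Tilt measures about 20° (wrist-ray fit, which gave −0.5° when upright). Next I lift clear and carry it to above the dot.

```bash
python3 -m jog '[[[0.01,-0.001,-0.01,0,0],[0.01,-0.002,-0.03,0,0],[0.01,-0.002,-0.05,0,0],[0.01,-0.004,-0.05,0.02,2],[0.01,-0.008,-0.05,0.05,5],[0.01,-0.012,-0.05,0.08,8],[0.01,-0.016,-0.05,0.11,11],[0.01,-0.02,-0.05,0.14,14],[0.01,-0.024,-0.05,0.17,17],[0.01,-0.029,-0.05,0.2,20],[0.01,-0.033,-0.047,0.23,23],[0.01,-0.036,-0.044,0.25,25],[0.01,-0.038,-0.041,0.262,26],[0.01,-0.038,-0.041,0.265,26],[0.01,-0.038,-0.041,0.265,26],[0.01,-0.038,-0.041,0.265,26]]]'
python3 - <<'E'
from h import *
st=bot.read_state()
s=viewer.capture("side"); cv2.imwrite("pics/s9f.png",s[:,:,::-1]); crop(s,220,90,150,140,4.2,"pics/s9.png")
im=viewer.capture("wrist"); cv2.imwrite("pics/w9.png",im[:,:,::-1])
t=viewer.capture("top"); cv2.imwrite("pics/t9f.png",t[:,:,::-1]); crop(t,270,110,130,90,6,"pics/t9.png")
print(st["clock"],st["tool_pos"],st["eef_rot"],st["ft_force"])
for a,b,m in blobs(im[:240,280:350],(4,90,60),(19,255,255),8): print(a,b+[280,0],tipfit(b+[280,0],(.001,-.0062)))
c=cam("wrist",st)
for a,b,m in blobs(im,(22,150,100),(34,255,255),30): print(a,b,onz(c,[b],.0926))
E
```

```text
clock: 12.75
tool_pos: [0.5269, 0.0478, 0.2745]
eef_rot: [[-0.999, -0.003, -0.034], [0.034, -0.0, -0.999], [0.003, -1.0, 0.0]]
ft_force: [0.5, 0.1, -0.9]
width: 0.203
12.75 [0.5269 0.0478 0.2745] [[-0.9994 -0.0031 -0.0343]
 [ 0.0343 -0.0003 -0.9994]
 [ 0.0031 -1.      0.0004]] [ 0.5286  0.0959 -0.8978]
[ 30 142  13  12 112] [316.0357 147.2679] (array([-0.0448,  0.1208, -0.0007]), np.float64(19.8159177269576))
[306 115  21  20 343] [316.0117 124.6297] [[0.5878 0.0463 0.0926]]
```

View pics/s9.png

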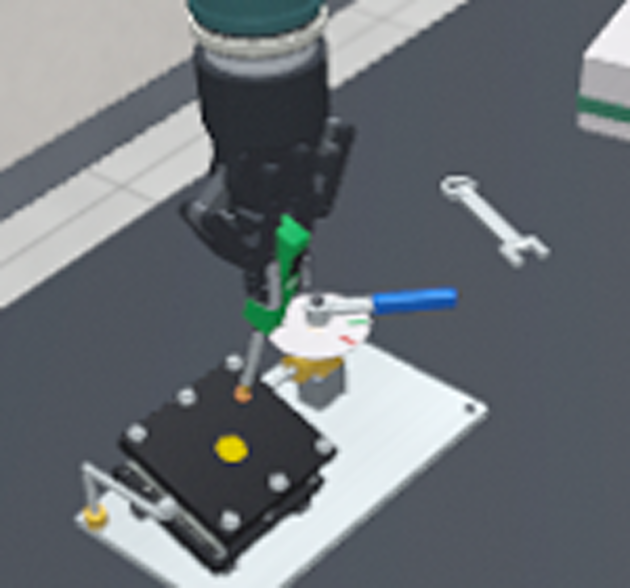

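View pics/w9.png

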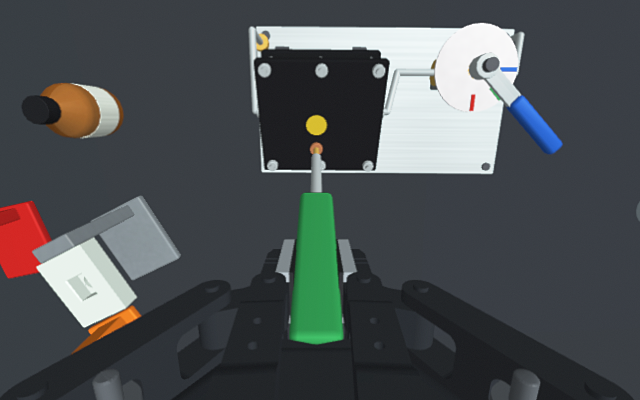

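View pics/t9.png

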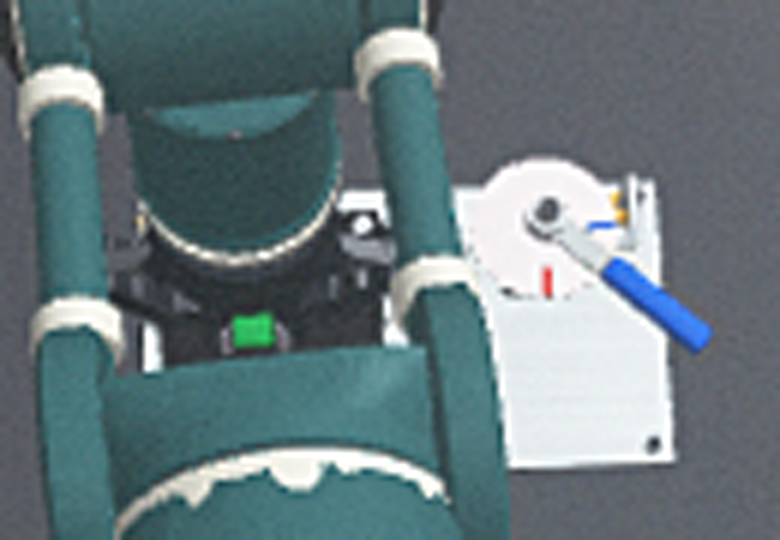

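```bash
python3 -m jog '[[[0.01,-0.002,0.01,0,0],[0.01,-0.005,0.02,0,0],[0.01,-0.008,0.035,0.001,0],[0.01,-0.011,0.045,0.001,0],[0.01,-0.011,0.047,0.001,0],[0.01,-0.011,0.047,0.001,0],[0.01,-0.011,0.047,0.001,0],[0.01,-0.011,0.047,0.001,0]]]'
cat > look.py <<'E'
from h import *
import sys; n=sys.argv[1]
st=bot.read_state()
s=viewer.capture("side"); crop(s,235,150,80,70,8,f"pics/s{n}.png")
im=viewer.capture("wrist"); crop(im,270,80,100,130,4.6,f"pics/w{n}.png")
print(st["clock"],st["tool_pos"],st["ft_force"],st["torque"])
R=np.array(st["eef_rot"]);p=np.array(st["tool_pos"])
c=cam("wrist",st);S=cam("side")
for a,b,m in blobs(im[:240,280:350],(4,90,60),(19,255,255),8):
    b=b+[280,0];X,t=tipfit(b,(.001,-.0062));print("tip wr",a,b,X,t,"world",p+R@X); W=b
for a,b,m in blobs(im,(22,150,100),(34,255,255),30): print("dot",a,b,onz(c,[b],.0926))
for a,b,m in blobs(s[150:220,235:315],(4,90,60),(19,255,255),4):
    b=b+[235,150];print("tip side",a,b,tri([ray(c,[W]),ray(S,[b])]))
E
python3 look.py 10
```

```text
clock: 13.7
tool_pos: [0.5385, 0.0465, 0.2285]
eef_rot: [[-0.999, -0.001, -0.034], [0.034, -0.0, -0.999], [0.001, -1.0, 0.001]]
ft_force: [-0.0, 0.3, -1.1]
width: 0.203
13.7 [0.5385 0.0465 0.2285] [-0.0009  0.3381 -1.0838] [0.0019 0.0146 0.0337]
tip wr [ 30 142  13  12  98] [315.9184 147.6837] [-0.0444  0.1209 -0.0008] 19.662225896433835 world [0.5829 0.0457 0.1076]
dot [251  35   9  14  41] [255.4634  40.5854] [[0.6662 0.0903 0.0926]]
dot [303 129  25  22 349] [314.6504 138.2092] [[0.5895 0.0465 0.0926]]
tip side [39 42  4  3  8] [275.625 193.25 ] (array([0.582 , 0.0448, 0.1071]), [np.float64(0.0012296304671887603), np.float64(0.0012296304671888113)])
```

View pics/s10.png

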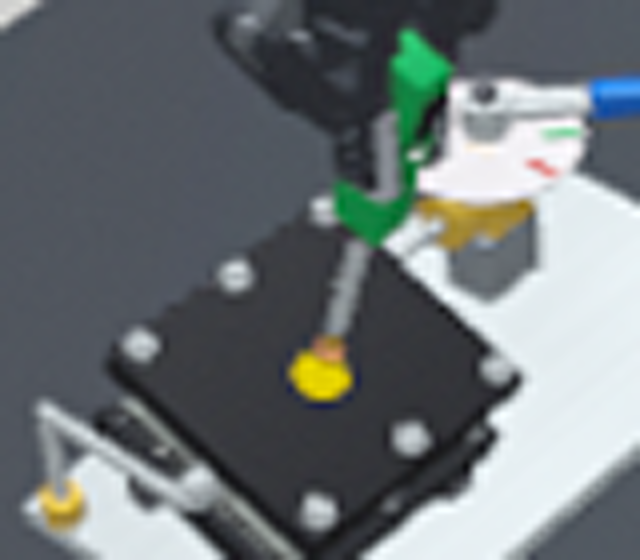

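View pics/w10.png

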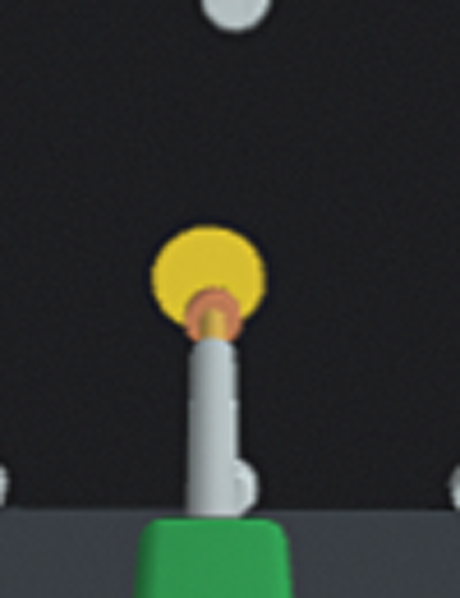

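```bash
python3 -m jog '[[[0.01,-0.001,0.003,-0.0005,0],[0.01,-0.002,0.006,-0.001,0],[0.01,-0.003,0.009,-0.001,0],[0.01,-0.004,0.011,-0.001,0],[0.01,-0.005,0.013,-0.001,0],[0.01,-0.0055,0.015,-0.001,0],[0.01,-0.006,0.0165,-0.001,0],[0.01,-0.006,0.0165,-0.001,0],[0.01,-0.006,0.0165,-0.001,0],[0.01,-0.006,0.0165,-0.001,0],[0.01,-0.006,0.0165,-0.001,0]]]'
python3 look.py 11; python3 -c "
from station import bot
for i in range(1): print(bot.read_state()['ft_force'])"
```

```text
clock: 14.9
tool_pos: [0.5444, 0.0473, 0.2121]
eef_rot: [[-0.999, -0.001, -0.034], [0.034, -0.001, -0.999], [0.001, -1.0, 0.001]]
ft_force: [-0.7, 0.6, 1.4]
width: 0.204
14.9 [0.5444 0.0473 0.2121] [-0.7357  0.6282  1.4013] [-0.0261  0.1461  0.0131]
tip wr [ 30 144  12  11  83] [315.7108 148.7952] [-0.0435  0.1213 -0.001 ] 19.251097260693168 world [0.5879 0.0467 0.0908]
dot [249  38   9   9  32] [253.4375  41.6875] [[0.6677 0.0899 0.0926]]
dot [304 138  26  22 308] [316.2435 147.1656] [[0.5893 0.0462 0.0926]]
tip side [39 45  2  3  5] [274.6 196.2] (array([0.5871, 0.0456, 0.0927]), [np.float64(0.0013934594917800246), np.float64(0.0013934594917798992)])
[-0.72448819 -0.76185506  0.56435065]
```

View pics/s11.png

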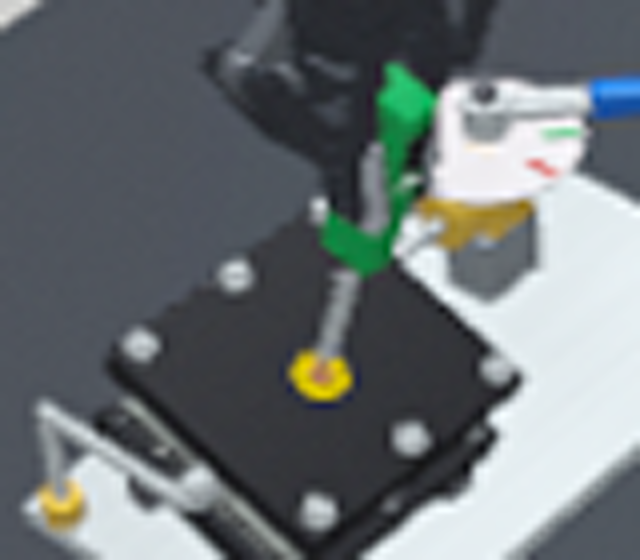

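View pics/w11.png

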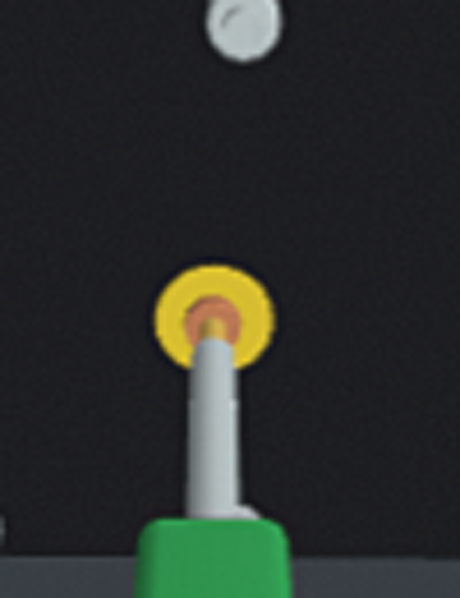

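```bash
python3 -m jog '[[[0.01,-0.0004,0.001,0,0],[0.01,-0.0008,0.002,0,0],[0.01,-0.0012,0.003,0,0],[0.01,-0.0013,0.0035,0,0],[0.01,-0.0013,0.0035,0,0],[0.01,-0.0013,0.0035,0,0],[0.01,-0.0013,0.0035,0,0],[0.01,-0.0013,0.0035,0,0]]]'
python3 look.py 12; python3 - <<'E'
from h import *
F=[]
for i in range(20): viewer.capture("wrist"); F.append(bot.read_state()["ft_force"])
F=np.array(F); print(F.mean(0),F.std(0), bot.read_state()["tool_pos"])
st=dict(eef_rot=np.eye(3),tool_pos=np.zeros(3)); c=cam("wrist",st)
t=np.radians(19.8); a=np.array([-np.sin(t),np.cos(t),0])
for L in (.135,.131,.129,.125): print(L,proj(c,[np.array([.001,-.0062,-.0007])+L*a]))
E
```

```text
clock: 15.8
tool_pos: [0.5457, 0.0472, 0.2086]
eef_rot: [[-0.999, -0.001, -0.034], [0.034, -0.0, -0.999], [0.001, -1.0, 0.001]]
ft_force: [-1.3, -0.4, 2.0]
width: 0.201
15.8 [0.5457 0.0472 0.2086] [-1.3247 -0.3597  1.96  ] [-0.021   0.3208  0.0403]
tip wr [ 30 146  13  11  78] [315.6923 150.3718] [-0.0422  0.1217 -0.001 ] 18.667191204273724 world [0.5879 0.0467 0.0869]
dot [248  38  10  14  41] [252.8049  43.6341] [[0.6669 0.0898 0.0926]]
dot [303 140  27  22 312] [316.2692 149.1186] [[0.5894 0.0462 0.0926]]
tip side [39 45  2  3  5] [274.4 196.2] (array([0.5876, 0.0458, 0.0925]), [np.float64(0.0012230377520932101), np.float64(0.001223037752093243)])
[-1.4857 -0.1123  1.4782] [0.4853 0.5064 0.469 ] [0.5458 0.0472 0.2086]
0.135 [[316.054  147.3109]]
0.131 [[316.0595 149.453 ]]
0.129 [[316.0623 150.5457]]
0.125 [[316.068  152.7757]]
```

View pics/w12.png

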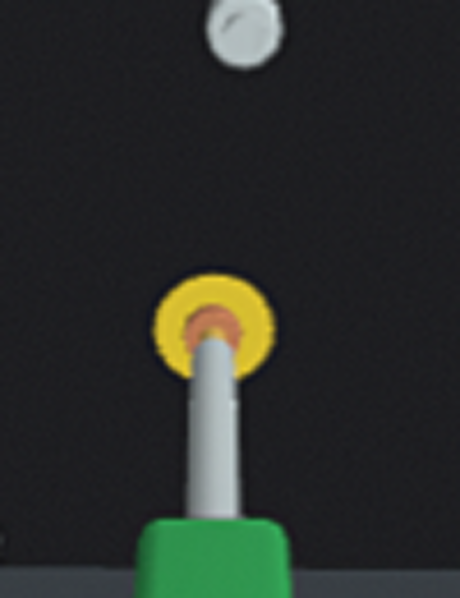

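View pics/s12.png

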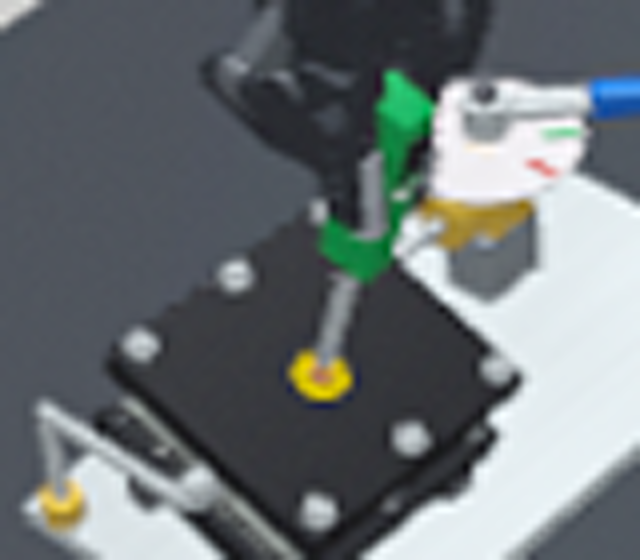

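```bash
python3 - <<'E'
from station import bot, job_done
s=bot.read_state(); print(s["clock"],s["tool_pos"],s["width"],s["qvel"])
print(job_done())
E
```

```text
16.9 [0.54575177 0.04723585 0.20855619] 0.20248247314129075 [ 0.03229425 -0.01361874  0.02666601  0.07332806 -0.2214356   0.01626462]
the job is handed in; nothing more can be done
None
```

The job is handed in at 16.9 s: the valve is half open and the gripper is still holding the thermometer on the yellow dot. No verdict was reported.

**What I did**
- **Valve:** I swung the lever between loosely closed fingers along an arc and let go.
- **Thermometer:** I gripped the green thermometer in the grey stand and lifted it until only its tip was in the pocket. The moves could not tilt the tool, so I pivoted the thermometer about 20° between the pads against the pocket wall, which took about 5 N. I then carried it over and pressed it on the dot along the plate's normal.

**Last checks**

| Quantity | Measured | Allowed |
|---|---|---|
| Lever angle, measured just after release | 46–47° | 45° ± 7° |
| Tip centre to dot centre | within about 1 mm | 8 mm |
| Axis tilt (plate normal is 20°) | 19.8° | within 7° of square |
| Tip push-in, from pixels and travel | 5.5–6 mm | 2–10 mm |
| Press force (mean of 20 readings, weight corrected) | about 2.5–3 N | 0.5–6 N |

I did not re-measure the lever angle at the end; later pictures only show the lever in the same place. The bottle, beaker and spanner were not checked individually, but my moves kept well clear of them.

**Disagreements**
- The lever sleeve's middle measured 76 mm from the visible screw, against 85 mm in the description. This did not matter with the loose grip.
- The force suggests the tip is pushed in about 7–8 mm, slightly more than the pixels show. Both values are within limits.

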